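Bring the tall grinder to the front of the revolving rack and take its head off

TASK

The tall spice grinder on the revolving rack needs refilling: turn the rack one click so that this grinder comes to the middle of the front side of the rack's foot, then unscrew its head. Heads of this kind come with either hand of thread, so try it gently one way and then the other without wrenching it. Leave the jar standing in its pocket, lift the head well clear of its mouth, and finish still holding the head up in the gripper; leave the matching grinder on the chopping board and everything else where it is.

Things in the scene. Friction and masses are not known exactly. Their poses are not given: they have to be found in the camera images.
- rack: Square oak foot of the revolving spice rack, 236 x 236 x 12 mm, fixed. Origin: centre of its underside, below the turning axis. Front: its -x side (towards the robot within 20 degrees); left: +y. The platter has four square pockets, 48 mm wide inside, walls 5 mm thick and 30 mm high, floor 25 mm above the worktop, centres 75 mm from the axis, at each click over the middles of the foot's sides.
- platter (a joint): Angle of the rack's round platter (radius 117 mm) about the foot's centre, rad, 0 at the start, growing anticlockwise from above. Click stops every quarter turn: let go past half way, it pulls itself on into the next stop (peak torque 0.2 N m). The tall grinder starts in the left pocket (rack's +y): one click anticlockwise (+pi/2) brings it to the front.
- rack_handle (a point): Centre of the oak bar handle on top of the rack's centre post, 206 mm above the worktop: 64 mm long, 16 mm thick, 28 mm high (from 192 to 220 mm up). It turns with the platter; its length lies along this frame's x axis (front to back at the start, side to side after one click). The post is 18 mm across.
- rack_front (a point): Point on the foot (it does not turn) at pocket-floor height where the centre of the jar's underside is when its pocket stands at the front stop: 75 mm from the axis towards the rack's -x.
- grinder_a: Glass jar of a tall grinder, 46 x 46 mm, 100 mm high, 0.3 kg, its neck (20 mm high) inside the head. Origin: centre of its underside. Of grinder_a and grinder_b (same look) one stands in the rack's left pocket, the other on the board, dealt at random; one thread is left-hand, the other right-hand, not told which. It cannot turn in its pocket; with the head on, pulling up lifts it too.
- grinder_b: As grinder_a: the other jar of the pair, with the other hand of thread.
- head_a: Knurled round steel head of grinder_a, 0.09 kg. Origin: its axis at its underside, 100 mm above the jar's underside; grip zone 45 mm across, 21 to 54 mm above its origin (flat top, 179 mm above the worktop). Within 5 degrees of tight; tightening: hard stop; loosening: turns lightly (under 0.15 N m), without rising; 55 to 90 degrees from tight (aim at 75) it lifts straight off.
- head_b: As head_a, for grinder_b.
- board: Chopping board, 300 x 190 x 25 mm, fixed, to the right of the rack (its -y side), its sides parallel to the rack's foot. Origin: centre of its underside. The matching grinder and a steel funnel stand on it.
- shaker_flat: Low square glass spice shaker, 46 x 46 mm, 84 mm high, flat lid, in one of the rack's other pockets. Origin: centre of its underside.
- shaker_dome: The same, 84 mm high, domed lid.
- shaker_knob: The same, 80 mm high, lid with a small knob.
- funnel: Small steel funnel, mouth down on the board, 72 mm across, 62 mm high. Leave alone.
- mug: White mug, 82 mm across, 95 mm high, on the worktop left of the rack. Leave alone.
- tub: Round cardboard tub, 90 mm across, 130 mm high, left of the rack. Leave alone.
- egg_cup: Small blue china egg cup, 55 mm high, left of the rack. Leave alone.

How it is judged:
On the way:
1. the rack's tall grinder, still closed, stands at rest at the front stop (((horizontal distance between grinder_a and rack_front below 0.012 m and velocity of joint platter between -0.1 and 0.1 rad/s and angle between grinder_a's own z axis and vertical below 0.1 rad and height (world z) of grinder_a below 0.032 m and z of head_a in the frame of grinder_a below 0.106 m) or (horizontal distance between grinder_b and rack_front below 0.012 m and velocity of joint platter between -0.1 and 0.1 rad/s and angle between grinder_b's own z axis and vertical below 0.1 rad and height (world z) of grinder_b below 0.032 m and z of head_b in the frame of grinder_b below 0.106 m))), for 0.2 s.
At the end, for the whole second after the job is handed in: The rack's tall grinder stands upright in its pocket at the front stop (within 12 mm, at rest); its head is held still in the fingers, upright within 0.3 rad, its underside over 45 mm above the jar's shoulder (25 mm above the mouth), touching neither jar nor rack (((horizontal distance between grinder_a and rack_front below 0.012 m and velocity of joint platter between -0.1 and 0.1 rad/s and angle between grinder_a's own z axis and vertical below 0.1 rad and height (world z) of grinder_a below 0.032 m and z of head_a in the frame of grinder_a above 0.145 m and angle between head_a's own z axis and vertical below 0.3 rad and contact force between the fingers and head_a above 1 N and contact force between head_a and grinder_a below 0.1 N and contact force between head_a and rack below 0.1 N and linear speed of head_a below 0.03 m/s) or (horizontal distance between grinder_b and rack_front below 0.012 m and velocity of joint platter between -0.1 and 0.1 rad/s and angle between grinder_b's own z axis and vertical below 0.1 rad and height (world z) of grinder_b below 0.032 m and z of head_b in the frame of grinder_b above 0.145 m and angle between head_b's own z axis and vertical below 0.3 rad and contact force between the fingers and head_b above 1 N and contact force between head_b and grinder_b below 0.1 N and contact force between head_b and rack below 0.1 N and linear speed of head_b below 0.03 m/s))); the arm keeps its last pose, push and grip.
It fails at once if the rack was turned more than the one click, or the other way (value of joint platter below -0.5 rad or value of joint platter above 2.3 rad).
It fails at once if the jar was pulled out of its pocket with its head still on (height (world z) of any of grinder_a, grinder_b above 0.05 m).
It fails at once if the head was wrenched hard against its thread (contact force between head_a and grinder_a above 220 N or contact force between head_b and grinder_b above 220 N).
It fails at once if the matching grinder on the board was moved or opened ((horizontal distance between grinder_a and board below 0.17 m and (distance of grinder_a from where it was at the start of the episode above 0.02 m or z of head_a in the frame of grinder_a above 0.115 m)) or (horizontal distance between grinder_b and board below 0.17 m and (distance of grinder_b from where it was at the start of the episode above 0.02 m or z of head_b in the frame of grinder_b above 0.115 m))).
It fails at once if a shaker was lifted out or tipped, or something else on the worktop was moved (height (world z) of any of shaker_flat, shaker_dome, shaker_knob above 0.05 m or angle between any of shaker_flat, shaker_dome, shaker_knob's own z axis and vertical above 0.3 rad or distance of any of funnel, mug, tub, egg_cup from where it was at the start of the episode above 0.03 m).
It also fails if it takes over 48 s, if anything falls off the work surface, if the arm or the gripper's body presses on something with over 40 N, if the wrist force passes 120 N, or if a joint passes its speed limit or range.

ROBOT

A 7-joint arm with a two-finger parallel gripper is mounted at the origin on the work surface. World frame = base frame: x ahead of the robot, y to its left, z up, the work surface at z = 0. Lengths are in m, angles in rad, forces in N, time in s.
With the tool pointing down it reaches from about 0.425 to 0.95 m from the base axis. Payload 4.7 kg.
Tool frame: the origin (TCP) lies on the centre line of the jaws, within the pads' length; the fingertips stand robot.nose_length ahead of it and the grasp point (between the pads) lies 8 mm behind it (robot.nose_length is the distance from the TCP to the fingertips, in m); z points along the fingers, y is the line along which they close (so a half turn about z gives the same grasp; the last joint's range is limited). The gripper opens to 85 mm and grips with 20 to 120 N. Pads are 22 mm wide; open, the fingers measure 114 mm over their backs; the gripper's body (76 mm by 85 mm) begins 54 mm behind the grasp point. The pads swing forward as they close: fully open they stand 13 mm farther back than shut.
Start: joints at [-1.287, 0.469, -0.049, 1.532, 0.024, 1.141, -0.082], TCP at [0.208, 0.642, 0.222] pointing down, gripper open.
Joint ranges: [-2.59, 2.59], [-0.33, 1.99], [-1.39, 1.29], [0.1, 2.45], [-1.04, 4.18], [0.21, 1.99], [-2.66, 2.66]. Speed limits (rad/s): [2.57, 2.57, 3.14, 3.14, 3.14, 3.14, 3.14].

INTERFACE

Orientations are given as [roll, pitch, yaw] about the fixed x, y, z axes, in that order (R = Rz(yaw) Ry(pitch) Rx(roll)).
In Python, from plant import robot gives the robot as it stands. Calls block until the motion is done:
- robot.goto(position, orientation): joint-space move of the TCP to a pose.
- robot.move_straight(position, vel=0.15, attitude=None, contact_N=None): straight line of the TCP; attitude=None keeps the orientation; vel is the mean speed in m/s. With contact_N (N) it stops when the force on the tool has changed by that much, and returns True; else False.
- robot.move_joints(angles): joint-space move.
- robot.grip(opening, strength=None): opening from 0.0 (shut) to 1.0 (fully open); strength is the grip in N (None keeps the last); returns when the fingers have stopped.
- robot.sleep(seconds).
- robot.inverse_kinematics(position, orientation): joint angles nearest the present ones, or None.
- robot.sense(): the state.
- robot.grab_frame(name): name is "side" or "top" or "wrist"; returns a dict with "image" (384x512x3 uint8, red, green, blue), "range_z" (384x512 float32, m along the optical axis (not along the pixel's ray), 0 where there is no reading), "fx", "fy", "cx", "cy" (pixels), "dist_coeffs" ([k1, k2, p1, p2, k3] as OpenCV has them; the pictures are not rectified), "R" (3x3) and "t" (3): a world point X has camera coordinates R X + t. Camera axes: x right, y down, z forward; pixel columns grow to the right and rows downward; lengths in m; the calibration is good to about 2 mm. A picture is of the moment at which its call begins.
A pose or a line that the arm cannot do raises robot.IKError and nothing moves.
- robot.close_job(): hands the job in; it is judged then, once.
The state is a dict: "t": time; "joint_pos": joint angles; "joint_velocities": joint speeds; "effort": joint torques, N m; "tcp_pos": TCP position; "tcp_rot": TCP orientation; "wrist_force": force on the tool from outside, world axes, zero at the start; "torque": the same for the moment, N m; "opening": opening from 0.0 (shut) to 1.0 (fully open); "gripper_force": force on a finger pad.
Only numpy, scipy, OpenCV 4.12 (cv2) and the standard library are available. Lean on these libraries where they do the work, as an engineer would, in place of code of your own. Each camera call takes 0.05 s, during which the arm holds its last target. There are 200 camera calls.

## Working session

There is one attempt and no reset: what is moved stays moved. The work goes in short steps, each a Python script; the robot and the scene stay as the last script left them, time stands still between calls to the robot, and variables do not carry over. Pictures are saved under pics/ and viewed, at most 10 in all, crops included, and the job is handed in when it is done.

```bash
mkdir -p pics; python3 - <<'E'
from plant import robot
import cv2,numpy as np,pickle
print(robot.nose_length, robot.sense())
fs={}
for n in("top","side"):
    f=robot.grab_frame(n);fs[n]=f
    cv2.imwrite(f"pics/{n}0.png",cv2.resize(f["image"][:,:,::-1],(800,600)))
    print(n,f["fx"],f["fy"],f["cx"],f["cy"],f["dist_coeffs"],f["R"],f["t"])
pickle.dump(fs,open("fs.pkl","wb"))
E
```

```text
0.011 {'t': 0.0, 'joint_pos': array([-1.28686996,  0.46944951, -0.04862675,  1.53372337,  0.02405055,
        1.14097603, -0.08231011]), 'joint_velocities': array([-0.000477  ,  0.00035877,  0.00083159, -0.00012824,  0.00084652,
       -0.00103467, -0.00024883]), 'effort': array([-2.56714693e-04, -5.10304642e+01, -4.66729724e-02, -2.37710863e+01,
        1.07389677e-02,  7.57589500e-03, -2.49058161e-06]), 'tcp_pos': array([0.20750049, 0.64166939, 0.22044361]), 'tcp_rot': array([-3.13961929e+00,  1.34539023e-05,  2.82879620e+00]), 'wrist_force': array([0.32009643, 0.14202711, 0.76829835]), 'torque': array([ 0.01258955, -0.0184665 , -0.0119009 ]), 'gripper_force': 0.0, 'opening': 0.9965229996158728}
top 388.42754515162 388.42754515162 254.6156055334775 190.97475903945255 [0.01766198 0.         0.         0.         0.        ] [[ 0.0119323  -0.99986753  0.01107011]
 [-0.99848668 -0.01250873 -0.05355254]
 [ 0.05368392 -0.01041436 -0.99850367]] [0.02268664 0.54891299 1.26374806]
side 435.8764361583412 435.8764361583412 259.7295406041429 194.0401080877057 [-0.15771811  0.          0.          0.          0.        ] [[ 0.79548721 -0.60558658  0.02156352]
 [-0.32072035 -0.45095114 -0.83293549]
 [ 0.51413865  0.65567367 -0.55294981]] [-0.41598697  0.34309006  0.79777474]
```

View pics/top0.png

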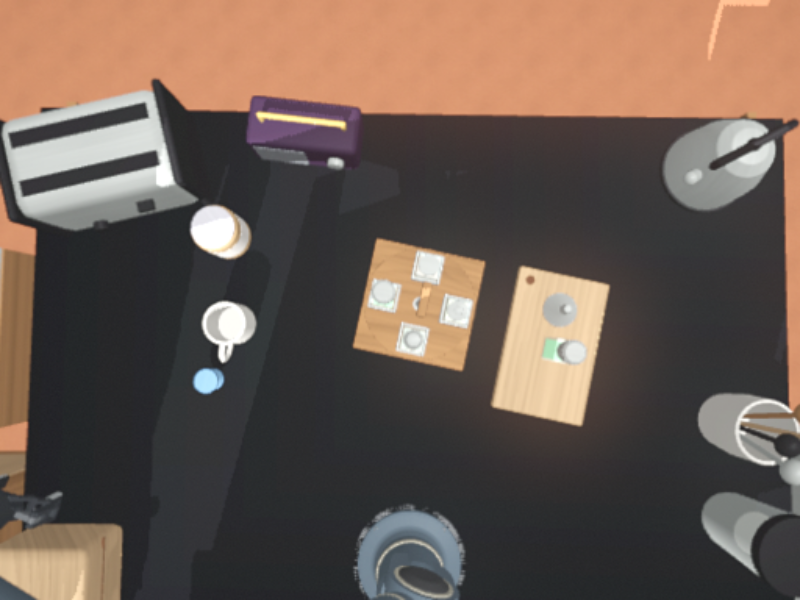

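View pics/side0.png

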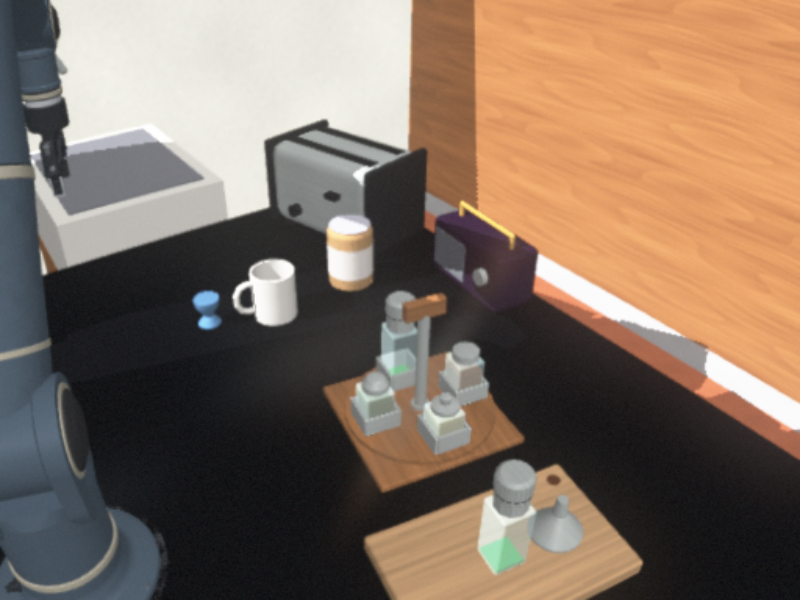

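The top view shows the foot's corners at about (376,239), (485,262), (463,370) and (354,348) in the 800x600 picture. The tall grinder is in the left pocket near (384,294), the handle bar is at (424,300), and the other grinder is on the board at (570,351).

```bash
cat > h.py <<'E'
import numpy as np,cv2
def K(f): return np.array([[f["fx"],0,f["cx"]],[0,f["fy"],f["cy"]],[0,0,1.]])
def at_z(f,px,z):
    n=cv2.undistortPoints(np.array(px,float).reshape(-1,1,2),K(f),np.array(f["dist_coeffs"]))[:,0]
    d=np.c_[n,np.ones(len(n))]@f["R"]; c=-f["R"].T@f["t"]
    return c+d*((z-c[2])/d[:,2])[:,None]
def cloud(f,u0,u1,v0,v1):
    v,u=np.mgrid[v0:v1,u0:u1]; Z=f["range_z"][v,u].ravel()
    n=cv2.undistortPoints(np.c_[u.ravel(),v.ravel()].astype(float).reshape(-1,1,2),K(f),np.array(f["dist_coeffs"]))[:,0]
    P=(np.c_[n,np.ones(len(n))]*Z[:,None]-f["t"])@f["R"]
    return P[Z>0]
E
python3 - <<'E'
import pickle;from h import *
fs=pickle.load(open("fs.pkl","rb"));f=fs["top"]
p=at_z(f,np.array([(376,239),(485,262),(463,370),(354,348)])*.64,.012)
print(p,p.mean(0),np.linalg.norm(p-np.roll(p,1,0),axis=1))
for a,b in((0,3),(1,2)): d=p[a]-p[b];print("yaw",np.degrees(np.arctan2(d[1],d[0])))
for a,b in((0,1),(3,2)): d=p[a]-p[b];print("yaw",np.degrees(np.arctan2(d[1],d[0]))-90)
for n in fs:
  P=cloud(fs[n],0,512,0,384)
  c=p.mean(0)
  m=np.linalg.norm(P[:,:2]-c[:2],axis=1)<.15
  Q=P[m]
  for lo,hi in((.185,.23),(.165,.183),(.07,.12)):
    q=Q[(Q[:,2]>lo)&(Q[:,2]<hi)];print(n,lo,len(q),q.mean(0),q.min(0),q.max(0), np.median(q[:,2]))
  q=Q[(Q[:,2]>.21)&(Q[:,2]<.23)][:,:2]
  if len(q)>5: print(cv2.minAreaRect(q.astype(np.float32)))
E
python3 - <<'E'
import pickle,cv2
f=pickle.load(open("fs.pkl","rb"))["top"]
cv2.imwrite("pics/topc.png",cv2.resize(f["image"][140:250,215:325,::-1],(600,600),interpolation=cv2.INTER_CUBIC))
E
```

```text
[[ 0.67427337  0.0771784   0.012     ]
 [ 0.62831068 -0.15447362  0.012     ]
 [ 0.3999629  -0.1091872   0.012     ]
 [ 0.44331365  0.1201478   0.012     ]] [ 0.53646515 -0.01658366  0.012     ] [0.23492288 0.2361678  0.23279512 0.23339628]
yaw -10.539218184516654
yaw -11.217467938647564
yaw -11.222454601671757
yaw -10.704209474132568
top 0.185 141 [ 0.53843629 -0.01296513  0.21831469] [ 0.50768217 -0.0273902   0.18533405] [0.56886553 0.06431811 0.22415607] 0.21956940483422155
top 0.165 181 [0.55411842 0.05937752 0.17791537] [0.53128531 0.03871428 0.16683791] [0.57421656 0.08202406 0.18299355] 0.17809746193121914
top 0.07 681 [ 0.53541637 -0.03562897  0.0961946 ] [ 0.44276105 -0.11214957  0.07112536] [0.6383965  0.08412881 0.1197219 ] 0.09474126585721038
((0.5388208627700806, -0.013928784057497978), (0.015786243602633476, 0.06313412636518478), 78.6529312133789)
side 0.185 409 [ 0.53237833 -0.02002394  0.20847565] [ 0.50296301 -0.03100528  0.18515864] [ 0.56814403 -0.00234597  0.22154384] 0.20985180371127637
side 0.165 212 [0.54158102 0.03759432 0.17550085] [ 0.5263236  -0.02620641  0.16539759] [0.57157794 0.07507323 0.18286532] 0.1769703914820811
side 0.07 1814 [ 0.52995876 -0.026482    0.09245862] [ 0.4366211  -0.11498983  0.07003384] [0.63102541 0.08167348 0.11998233] 0.09095766992984347
((0.535114049911499, -0.016136515885591507), (0.019406577572226524, 0.06451033055782318), 78.50375366210938)
```

View pics/topc.png

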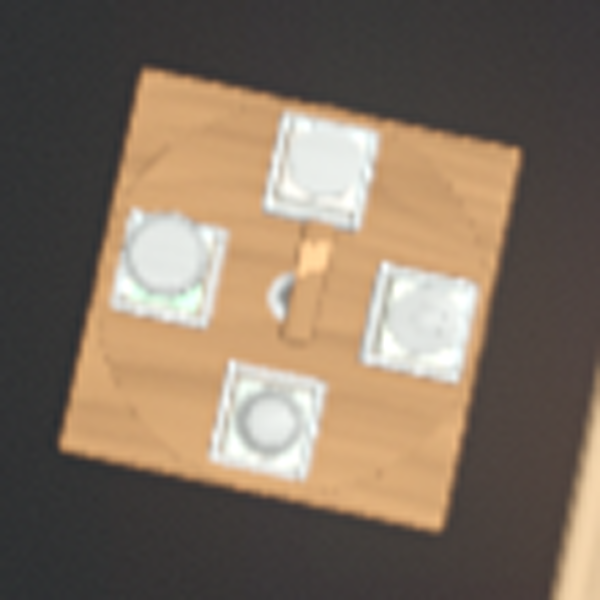

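The crop confirms the foot's yaw of about -11° and the axis near (0.5375, -0.0155). The handle runs front to back, and the tall grinder sits where the geometry puts it, at about (0.553, 0.059). I'll check IK, then go above the handle.

```bash
python3 - <<'E'
from plant import robot
import numpy as np,cv2,pickle
from h import *
c=np.array([.5375,-.0155]);y0=-.192
for base in(y0,y0+np.pi,y0-np.pi):
    for d in(0,np.pi/2):
        q=robot.inverse_kinematics([*c,.203],[np.pi,0,base+d]);print("h",round(base,2),d,None if q is None else np.round(q,2))
fr=c-.075*np.array([np.cos(y0),np.sin(y0)])
for yw in np.arange(-3,3.2,.5):
    q=robot.inverse_kinematics([*fr,.157],[np.pi,0,yw]);print("f",yw,None if q is None else np.round(q,2))
E
```

```text
h -0.19 0 [-0.77  0.36  0.92  1.92 -0.33  1.03 -1.46]
h -0.19 1.5707963267948966 [-0.57  0.3   0.65  1.91 -0.21  1.   -0.02]
h 2.95 0 [-0.45  0.28  0.49  1.9  -0.16  1.    1.49]
h 2.95 1.5707963267948966 [ 0.82  0.52 -1.17  1.84  0.52  1.14  2.42]
h -3.33 0 [-0.45  0.28  0.49  1.9  -0.16  1.    1.49]
h -3.33 1.5707963267948966 [ 0.82  0.52 -1.17  1.84  0.52  1.14  2.42]
f -3.0 [-0.46  0.21  0.43  2.11 -0.11  0.85  1.75]
f -2.5 [-0.42  0.2   0.38  2.11 -0.1   0.85  2.23]
f -2.0 [ 0.85  0.43 -1.16  2.04  0.48  0.97  2.15]
f -1.5 [-1.08  0.44  1.29  2.13 -0.53  0.95 -2.57]
f -1.0 [-1.    0.35  1.13  2.13 -0.41  0.9  -2.2 ]
f -0.5 [-1.    0.35  1.13  2.13 -0.41  0.9  -1.7 ]
f 0.0 [-0.84  0.27  0.9   2.13 -0.27  0.87 -1.35]
f 0.5 [-0.74  0.24  0.76  2.12 -0.22  0.86 -0.91]
f 1.0 [-0.68  0.23  0.7   2.12 -0.2   0.85 -0.44]
f 1.5 [-0.63  0.22  0.63  2.12 -0.17  0.85  0.03]
f 2.0 [-0.58  0.22  0.57  2.11 -0.15  0.85  0.51]
f 2.5 [-0.53  0.21  0.51  2.11 -0.14  0.85  0.99]
f 3.0 [-0.48  0.21  0.46  2.11 -0.12  0.85  1.47]
```

```bash
python3 - <<'E'
from plant import robot
import numpy as np,cv2,pickle
from h import *
robot.goto([.5375,-.0155,.33],[np.pi,0,-.192])
f=robot.grab_frame("wrist");pickle.dump(f,open("w1.pkl","wb"))
cv2.imwrite("pics/w1.png",cv2.resize(f["image"][:,:,::-1],(800,600)))
P=cloud(f,0,512,0,384);q=P[(P[:,2]>.212)&(P[:,2]<.228)&(np.linalg.norm(P[:,:2]-[.5375,-.0155],axis=1)<.05)]
print(robot.sense()["t"],robot.sense()["tcp_pos"],len(q))
if len(q)>9: print(np.median(q[:,2]),cv2.minAreaRect(q[:,:2].astype(np.float32)))
E
```

```text
2.7833 [ 0.53761892 -0.01447561  0.32978704] 928
0.21887016493857023 ((0.5371544361114502, -0.0170709528028965), (0.01588474214076996, 0.06324797868728638), 78.8488998413086)
```

View pics/w1.png

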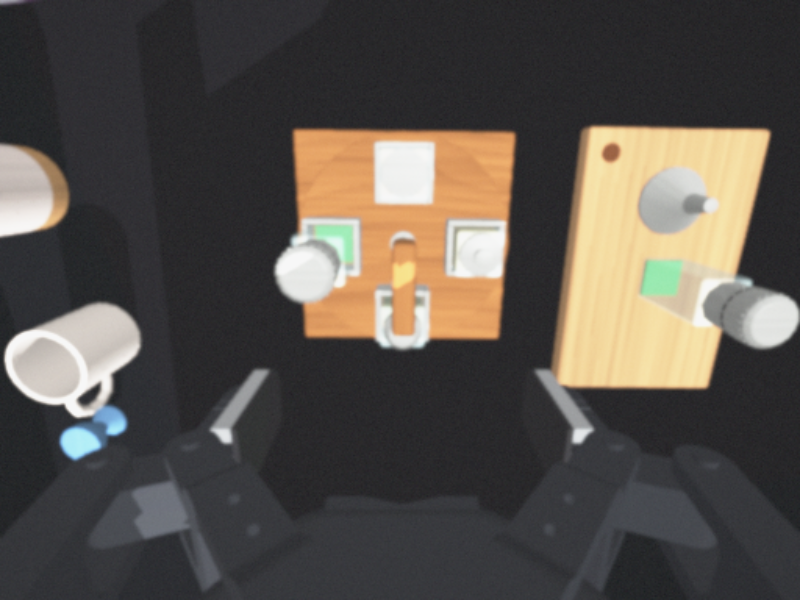

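The handle is confirmed at (0.537, -0.017), with yaw of about -11.2°. In the picture it stands between the open fingers at about (403,285). Next I'll grip it and turn the rack.

```bash
python3 - <<'E'
from plant import robot
import numpy as np,pickle,cv2
from h import *
c=[.5372,-.0165,.204];y0=-.195
robot.goto([*c[:2],.25],[np.pi,0,y0])
print(robot.move_straight(c,vel=.1,contact_N=15))
robot.grip(0.0,strength=50)
s=robot.sense();print(s["t"],s["opening"],s["gripper_force"],s["wrist_force"],s["tcp_pos"])
for k in range(1,10):
    robot.goto(c,[np.pi,0,y0+k*np.pi/18])
    s=robot.sense();print(round(s["t"],2),np.round(s["wrist_force"],1),np.round(s["torque"],2),np.round(s["tcp_rot"][2],3),np.round(s["joint_pos"][6],2))
    if np.linalg.norm(s["wrist_force"])>40: break
E
```

```text
False
4.45 0.16713168771342754 49.1426020860672 [-0.20071084  3.32472932  4.39297722] [ 0.53746348 -0.0155723   0.20440504]
4.72 [0.3 5.4 6.5] [ 1.07  0.14 -0.19] -0.023 -1.37
5.0 [-1.4  5.6  5.8] [ 1.24  0.08 -0.24] 0.151 -1.22
5.28 [-0.7  6.   5.4] [ 1.34  0.2  -0.21] 0.326 -1.06
5.55 [-1.4  6.9  4.7] [ 1.5   0.27 -0.07] 0.501 -0.9
5.83 [-1.6  6.7  7. ] [ 1.4   0.46 -0.04] 0.676 -0.74
6.1 [-2.6  6.   6.3] [1.37 0.59 0.14] 0.851 -0.58
6.38 [-2.5  6.   8. ] [1.44 0.67 0.12] 1.026 -0.42
6.65 [-4.2  8.2  8. ] [1.59 0.77 0.05] 1.2 -0.25
6.93 [-4.2  7.9  9.1] [ 1.51  0.98 -0.07] 1.374 -0.09
```

```bash
python3 - <<'E'
from plant import robot
import numpy as np,pickle,cv2
from h import *
robot.grip(1.0)
c=[.5372,-.0165];y0=-.195
robot.move_straight([*c,.30],vel=.15)
fr=np.array(c)-.075*np.array([np.cos(y0),np.sin(y0)]);print(fr)
robot.goto([*fr,.30],[np.pi,0,1.376])
for n in("wrist","top"):
    f=robot.grab_frame(n);pickle.dump(f,open(n+"2.pkl","wb"))
    P=cloud(f,0,512,0,384);d=np.linalg.norm(P[:,:2]-fr,axis=1)
    q=P[(P[:,2]>.170)&(P[:,2]<.186)&(d<.05)]
    if len(q)>9: print(n,len(q),np.median(q[:,2]),cv2.minEnclosingCircle(q[:,:2].astype(np.float32)),cv2.minAreaRect(q[:,:2].astype(np.float32)))
    q=P[(P[:,2]>.212)&(P[:,2]<.228)&(np.linalg.norm(P[:,:2]-c,axis=1)<.05)]
    if len(q)>9: print("handle",cv2.minAreaRect(q[:,:2].astype(np.float32)))
    if n=="wrist": cv2.imwrite("pics/w2.png",cv2.resize(f["image"][:,:,::-1],(800,600)))
print(robot.sense()["t"])
E
```

```text
[ 0.46362142 -0.00196751]
wrist 1333 0.17769777278948226 ((0.46168434619903564, -0.0009059135336428881), 0.023135142400860786) ((0.46129485964775085, -0.0008969642221927643), (0.045636873692274094, 0.04431312531232834), 69.13824462890625)
handle ((0.5359621047973633, -0.01651918888092041), (0.06325455009937286, 0.0167617779225111), 78.15172576904297)
handle ((0.5388354063034058, -0.013867966830730438), (0.0628330409526825, 0.01612447202205658), 76.5074462890625)
8.9167
```

View pics/w2.png

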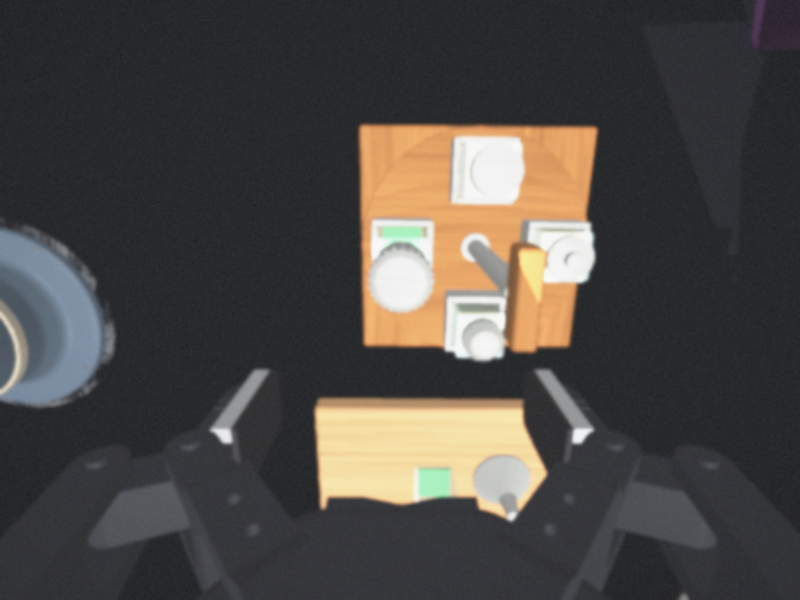

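The head is at (0.462, -0.001), front centre and near (401,278) in the picture. I'll grip it diagonally, which gives more finger clearance from the handle, and probe gently one way.

```bash
cat > tw.py <<'E'
import numpy as np
from plant import robot
H=[.4627,-.0012,.158];Y=.6
def twist(a,b,step,lim):
    """turn from a to b deg (relative to Y); stop when |dTz|>lim; returns angle reached"""
    t0=robot.sense()["torque"][2]
    for d in np.arange(a,b+np.sign(b-a)*1e-6,step*np.sign(b-a))[1:]:
        q=robot.inverse_kinematics(H,[np.pi,0,Y+np.radians(d)])
        if np.abs(q-robot.sense()["joint_pos"]).max()>.4: print("jump",q); return d
        robot.move_joints(q); s=robot.sense()
        print(round(s["t"],2),d,np.round(s["torque"],2),np.round(s["wrist_force"],1),round(s["gripper_force"],1),round(np.degrees((s["tcp_rot"][2]-Y)),1))
        if abs(s["torque"][2]-t0)>lim: return d
    return b
E
python3 - <<'E'
from tw import *
robot.goto([H[0],H[1],.27],[np.pi,0,Y])
print(robot.move_straight(H,vel=.08,contact_N=10))
robot.grip(0.0,strength=40);robot.sleep(.2)
s=robot.sense();print(s["t"],s["opening"],s["gripper_force"],s["torque"],s["wrist_force"],s["tcp_pos"],s["joint_pos"].round(2))
print(twist(0,14,2,.35))
E
```

```text
False
11.8917 0.5045394403289343 40.147011280059814 [0.03768737 0.21671662 0.00838041] [-1.20055145  0.83600574  5.70753848] [ 0.46299441 -0.00116614  0.15833136] [-0.52  0.21  0.49  2.11 -0.13  0.85 -0.92]
12.14 2.0 [-0.12  0.17 -0.  ] [-1.2  0.   5.8] 40.3 2.0
12.39 4.0 [-0.2  0.2 -0.1] [-0.6  0.   5.2] 40.3 4.0
12.64 6.0 [-0.19  0.08 -0.03] [-0.1 -0.9  5.1] 40.2 5.9
12.89 8.0 [-0.43 -0.17 -0.1 ] [ 0.1 -2.1  5. ] 40.2 7.9
13.14 10.0 [-0.72 -0.17 -0.22] [ 0.7 -2.2  5.1] 40.2 9.9
13.39 12.0 [-1.12 -0.2  -0.31] [ 0.4 -4.2  5.7] 40.3 11.8
13.64 14.0 [-1.53 -0.26 -0.5 ] [-0.  -5.4  6.5] 40.3 13.8
14.0
```

Resistance climbs steadily going anticlockwise (-0.5 N m), which points to the stop. I'll go back and try clockwise.

```bash
python3 - <<'E'
from tw import *
twist(14,0,7,9); print("--"); print(twist(0,-24,4,.4))
E
```

```text
13.89 7.0 [-0.19 -0.04  0.05] [-0.3 -0.3  5.8] 40.3 7.0
14.14 0.0 [-0.13 -0.05 -0.07] [ 0.7 -0.2  5.2] 40.4 0.0
--
14.39 -4.0 [-0.16 -0.09 -0.01] [ 0.2 -0.1  4.9] 40.4 -4.0
14.64 -8.0 [-0.11 -0.05 -0.02] [-0.3 -0.9  6.3] 40.4 -8.0
14.89 -12.0 [-0.13 -0.04 -0.04] [ 0.3 -0.6  5.2] 40.4 -12.0
15.14 -16.0 [-0.15 -0.02 -0.  ] [ 0.2 -0.2  6. ] 40.4 -16.0
15.39 -20.0 [-0.16  0.01 -0.02] [0.5 0.2 5.1] 40.4 -20.0
15.64 -24.0 [-0.14  0.    0.04] [-0.4  0.9  6.2] 40.4 -24.0
-24
```

Clockwise turns freely, so this is a left-hand thread. The tight stop is near +6°, so I'll turn to -69°, lift slightly and check the load.

```bash
python3 - <<'E'
from tw import *
r=twist(-24,-69,5,.4); print(r)
if r==-69:
    robot.sleep(.2);a=robot.sense()
    print(robot.move_straight([H[0],H[1],H[2]+.008],vel=.03,contact_N=12));robot.sleep(.2)
    s=robot.sense();print(s["t"],a["wrist_force"],s["wrist_force"],s["tcp_pos"],s["torque"],s["joint_pos"].round(2))
E
```

```text
15.89 -29.0 [-0.16  0.07 -0.01] [-1.  -0.3  5.7] 40.4 -29.0
16.14 -34.0 [-0.2   0.14 -0.04] [-1.2 -0.1  6.1] 40.4 -34.0
16.39 -39.0 [-0.18  0.18 -0.02] [-1.8 -0.   6.7] 40.4 -39.0
16.64 -44.0 [-0.12  0.23 -0.03] [-0.5  0.5  6.2] 40.4 -44.0
16.89 -49.0 [-0.15  0.23 -0.03] [-0.8  0.4  7.4] 40.4 -49.0
17.14 -54.0 [-0.21  0.26 -0.05] [-1.1 -0.6  6.6] 40.4 -54.0
17.39 -59.0 [-0.11  0.22  0.05] [-1.9 -0.3  6.5] 40.4 -59.0
17.64 -64.0 [-0.09  0.21 -0.01] [-0.7  1.   6.5] 40.5 -64.0
17.89 -69.0 [-0.13  0.27  0.02] [-0.1  0.5  6.7] 40.5 -69.0
-69
False
18.7083 [-0.51208145  0.13973124  6.82847604] [ 0.34944604  0.04768836 -0.65482198] [ 0.46248311 -0.00116652  0.16579927] [ 0.05139631 -0.02405216  0.03136569] [-0.71  0.22  0.72  2.11 -0.18  0.87 -2.06]
```

The load is about one head weight, so the jar stayed down. I'll lift on and look.

```bash
python3 - <<'E'
from tw import *
import cv2
from h import *
print(robot.move_straight([H[0],H[1],.182],vel=.04,contact_N=8))
s=robot.sense();print(s["wrist_force"])
print(robot.move_straight([H[0],H[1],.245],vel=.06,contact_N=8));robot.sleep(.5)
s=robot.sense();print(s["t"],s["wrist_force"],s["tcp_pos"],s["gripper_force"],s["opening"])
f=robot.grab_frame("side")
cv2.imwrite("pics/side3.png",cv2.resize(f["image"][130:330,150:400,::-1],(750,600)))
E
```

```text
False
[ 0.20623758  0.40190295 -0.51154205]
False
20.9583 [ 0.35815488  1.23639823 -1.05688467] [ 0.46269131 -0.0012262   0.24496083] 40.64108848571777 0.49871469694140536
```

View pics/side3.png

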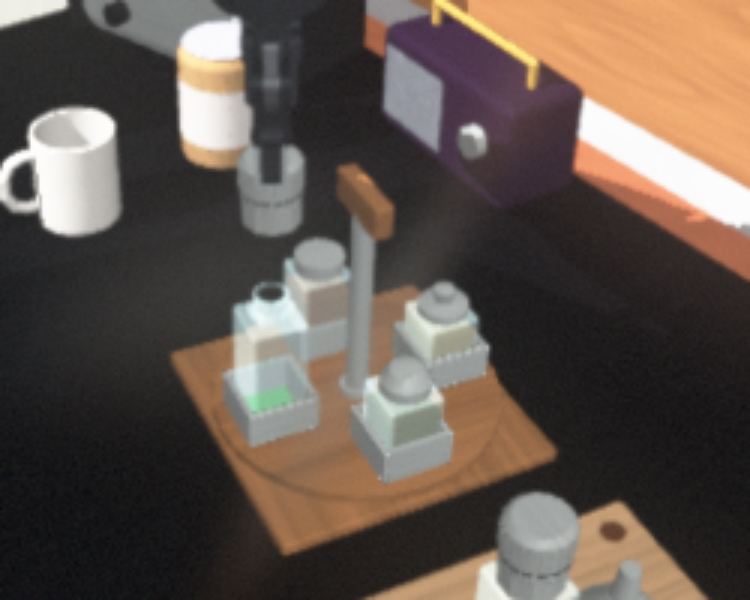

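The picture shows the head held at about (271,190), well above the open jar, whose mouth is at (270,292). The jar is still in its front pocket, so I'm handing in.

```bash
python3 -c "
from plant import robot
print(robot.close_job())"
```

```text
the job is handed in; nothing more can be done
None
```

I turned the rack one click, unscrewed the tall grinder's left-hand head clockwise and handed in at about 21 s with the head held about 87 mm up and the jar standing open in the front pocket; the judge's verdict was not shown.

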